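# Put the bioreactor check kit back on its own trays

### The job

The four items of the bioreactor's check kit are each standing on a wrong tray. Rearrange them so that each stands upright in the middle of its own tray: the bottle on the square tray, the flat tin on the large round tray, the vial on the small round tray and the weight on the oblong tray. The cork mat is there for anything that has to wait; never tip an item over.

Things in the scene. Friction and masses are not known exactly. Their poses are not given: they have to be found in the camera images.
- bottle: Closed white reagent bottle with a yellow cap, 50 mm diameter, 96 mm tall, the tallest item; the cylindrical body is to be gripped below 65 mm height. Loose; at the start it stands upright in the middle of a tray that is not its own. Origin: centre of its underside, z up. Similar items farther back on the bench, not on a tray, are no part of the kit.
- tin: Flat round white tin, 52 mm diameter, 26 mm tall. Loose; at the start it stands upright in the middle of a tray that is not its own. Origin: centre of its underside, z up. Similar items farther back on the bench, not on a tray, are no part of the kit.
- vial: Slim glass vial with a black screw cap, 25 mm diameter, 51 mm tall (cap 22 mm diameter from 39 mm up). Loose; at the start it stands upright in the middle of a tray that is not its own. Origin: centre of its underside, z up. Similar items farther back on the bench, not on a tray, are no part of the kit.
- weight: Brass check weight, 30 mm diameter up to 28 mm height, with a 15 mm knob on top, 47 mm tall in all. Loose; at the start it stands upright in the middle of a tray that is not its own. Origin: centre of its underside, z up. Similar items farther back on the bench, not on a tray, are no part of the kit.
- square_tray: Square grey plastic tray with a low rim, 92 x 92 mm; the bottle's own tray. The rim is 6 mm high and 3 mm thick, the floor 3 mm above the bench. Fixed to the bench. Origin: centre of the underside, on the bench top at z = 0. x and y along its sides.
- large_round_tray: Large round grey plastic tray with a low rim, 104 mm diameter; the tin's own tray. The rim is 6 mm high and 3 mm thick, the floor 3 mm above the bench. Fixed to the bench. Origin: centre of the underside, on the bench top at z = 0. 
- small_round_tray: Small round grey plastic tray with a low rim, 82 mm diameter; the vial's own tray. The rim is 6 mm high and 3 mm thick, the floor 3 mm above the bench. Fixed to the bench. Origin: centre of the underside, on the bench top at z = 0. 
- oblong_tray: Oblong grey plastic tray with a low rim, 70 mm along its x by 112 mm along its y; the weight's own tray. The rim is 6 mm high and 3 mm thick, the floor 3 mm above the bench. Fixed to the bench. Origin: centre of the underside, on the bench top at z = 0. 
- cork_mat: Flat round cork mat without a rim, 94 mm diameter, 5 mm thick, fixed to the bench; empty at the start, a free place to set an item down. Origin: centre of the underside, on the bench top at z = 0.
- hose_loop (a point): Foremost point of the thick pale hose that hangs in a loop in front of the green pump, left of the trays. Fixed and solid: it rises from 0.1 m above the bench to over 0.5 m, within x 0.56 to 0.63 and y -0.13 to 0.12 below 0.5 m; keep arm and gripper clear of it (pass nearer the robot).
Not all that is in view belongs to the job. There is more than one size of the tin; the job needs the smallest. Leave any orange look-alike of the bottle alone.

How it is judged:
By the outcome, as a careful person would: the job done as asked, in the order asked, and still so for the second after the job is handed in, with the robot touching nothing.
It also fails if it takes over 144 s, if anything falls off the work surface, if the arm or the gripper's body presses on something with over 40 N, if the wrist force passes 120 N, or if a joint passes its speed limit or range.

### The arm

A 6-joint arm with a two-finger parallel gripper is mounted at the origin on a cart in front of the work surface, level with it; the furniture and walls round the work are solid. World frame = base frame: x ahead of the robot, y to its left, z up, the work surface at z = 0. Lengths are in m, angles in rad, forces in N, time in s.
With the tool pointing down it reaches from about 0.35 to 0.775 m from the base axis. Payload 5.5 kg.
Tool frame: the origin (TCP) lies between the finger pads; the fingertips stand 19 mm ahead of it and the grasp point (between the pads) is the TCP; z points along the fingers, y is the line along which they close (so a half turn about z gives the same grasp; the last joint's range is limited). The gripper opens to 85 mm and grips with 20 to 120 N. Pads are 22 mm wide; open, the fingers measure 114 mm over their backs; the gripper's body (76 mm by 85 mm) begins 54 mm behind the grasp point. The pads swing forward as they close: fully open they stand 13 mm farther back than shut.
Start: joints at [-1.354, 0.313, 0.046, 1.304, 0, 1.431], TCP at [0.201, -0.539, 0.25] pointing down, gripper open.
Joint ranges: [-2.76, 2.76], [-0.86, 1.69], [-1.03, 1.26], [-2.2, 2.34], [-1.47, 1.5], [-3.14, 3.14]. Speed limits (rad/s): [2.57, 2.57, 3.14, 3.14, 3.14, 3.14].

### API

Orientations are given as a unit quaternion [w, x, y, z].
In Python, from workcell import env gives the robot as it stands.
- The arm moves only by the tool carry_out, never from a script. Its argument "increments" is a list that holds one entry, the list of rows, each a list of 6 numbers: the shift along the tool's x, y, z each as a share of 50 cm, from -1 to 1, then the turn, a rotation vector about the tool's x, y, z each as a share of 2 pi rad, from -1 to 1. In form: [[[x, y, z, ax, ay, az], ...]]. A call has 1 to 5 rows; each row is the pose to reach, as a shift and turn from the pose commanded when the call began, along the tool's axes at that moment, turning the shorter way round; what a row does not reach only later rows make up. A row lasts 1/8 s, in which the tool goes at most 62.5 mm and 10.7 degrees, less where a joint would pass 70% of its speed; a pose out of reach is approached as far as the arm can. A call with a number of a shift or a turn outside -1 to 1 is refused whole. A call with a gripper value outside its range is refused whole. "jaw" is the closure, from 0 (fully open) to 1 (shut), set as the call begins (left out, the last holds). The fingers move at their own pace and stop on an object; "squeeze" is the grip in N (left out, the last holds). Time passes only in rows, so rows that repeat a pose let the fingers close. It gives the time, the measured TCP pose, the force, the opening and the grip force at its end, in the units of the state.
- env.get_state(): the state, without advancing time (a new reading comes with each control period).
- env.read_camera(name): name is "scene" or "top" or "wrist"; returns a dict with "frame" (384x512x3 uint8, blue, green, red), "z_map" (384x512 float32, m along the optical axis (not along the pixel's ray), 0 where there is no reading), "intrinsics" (3x3 intrinsics, pixels), "R" (3x3) and "t" (3): a world point X has camera coordinates R X + t; the wrist camera has in their place "T_tool_cam" (4x4, takes a point from camera to tool coordinates, whose origin is the TCP and whose axes are the flange's). Camera axes: x right, y down, z forward; pixel columns grow to the right and rows downward; lengths in m; the calibration is good to about 2 mm. A picture is of the moment at which its call begins: read the wrist's pose just before it.
- env.hand_in(): hands the job in; it is judged then, once.
Trained networks look in the newest picture that a camera, given by its name, has taken for a name from the list of things; names that differ only in an ending like _2 or _b are one class to them, and where a whole thing is asked for, a point or a joint stands for the part that bears it (a point fixed in the world has none). Each returns a list of dicts, best first, with "score" (0 to 1); they miss things now and then, are a little off and sometimes report something else, mostly with a low value. They report only what shows in the picture. A call takes as long as a camera call. They do not tell look-alikes from the thing itself.
- env.find_in(camera, name): "position" ([x, y, z] in m, in world coordinates, good to about 4 mm: the middle of the surface that is visible of it).
The state is a dict: "clock": time; "joint_pos": joint angles; "qvel": joint speeds; "tau": joint torques, N m; "tcp_pos": TCP position; "orientation": TCP orientation; "wrist_force": force on the tool from outside, world axes, zero at the start; "ft_torque": the same for the moment, N m; "finger_gap": finger opening in m; "grip_force": force on a finger pad.
Only numpy, scipy, OpenCV 4.12 (cv2) and the standard library are available. Lean on these libraries where they do the work, as an engineer would, in place of code of your own. Each camera call takes 0.05 s, during which the arm holds its last target. There are 200 camera calls.

## Working session

There is one attempt and no reset: what is moved stays moved. The work goes in short steps, Python scripts to look and compute and a tool call to move; the robot and the scene stay as the last step left them, time stands still between calls to the robot, and variables do not carry over. Pictures are saved under pics/ and viewed, at most 14 in all, crops included, and the job is handed in when it is done.

Besides the shell and the picture viewer there is one more tool, called after "Call:" by a JSON object that holds its "fn" and its "kwargs", one argument or row to a line. carry_out: Moves the arm, as the interface text tells. Its arguments: {"type":"object","properties":{"increments":{"type":"array","items":{"type":"array","items":{"type":"array","items":{"type":"number","minimum":-1,"maximum":1}}}},"jaw":{"type":"number"},"squeeze":{"type":"number"}},"required":["increments"]}

```bash
mkdir -p pics; python3 - <<'E'
from workcell import env
import cv2
s=env.get_state(); print({k:s[k] for k in('clock','tcp_pos','orientation','finger_gap')})
for c in('scene','top'):
    d=env.read_camera(c); cv2.imwrite(f'pics/{c}0.png',d['frame'])
    print(c,d['R'],d['t'],d['intrinsics'])
    for n in['bottle','tin','vial','weight','square_tray','large_round_tray','small_round_tray','oblong_tray','cork_mat']:
        print(n,[(round(r['score'],2),[round(float(v),3) for v in r['position']]) for r in env.find_in(c,n)])
E
```

```text
{'clock': 0.0, 'tcp_pos': array([ 0.20071576, -0.53832715,  0.24940961]), 'orientation': array([-9.09689773e-04,  9.84126389e-01,  1.77466673e-01, -4.57434920e-05]), 'finger_gap': 0.08521445141304029}
scene [[ 0.88409055 -0.46707723  0.01492532]
 [-0.23100031 -0.46455825 -0.85488273]
 [ 0.40622994  0.75234599 -0.51860654]] [-0.60303075  0.02252954  1.57310298] [[473.71021617   0.         255.25550676]
 [  0.         473.71021617 191.95084628]
 [  0.           0.           1.        ]]
bottle [(0.73, [0.547, -0.435, 0.059]), (0.68, [0.552, -0.546, 0.055])]
tin [(0.95, [0.553, -0.645, 0.035]), (0.88, [0.401, -0.679, 0.037]), (0.61, [0.435, -0.415, 0.029])]
vial [(0.45, [0.58, -0.291, 0.033])]
weight [(0.46, [0.434, -0.128, 0.029])]
square_tray [(0.57, [0.45, -0.138, 0.005])]
large_round_tray [(0.85, [0.57, -0.281, -0.002])]
small_round_tray [(0.62, [0.43, -0.426, 0.002])]
oblong_tray [(0.66, [0.54, -0.435, 0.006])]
cork_mat [(0.25, [0.54, -0.44, 0.003])]
top [[-0.00749881 -0.99991724  0.01045341]
 [-0.99538892  0.00646434 -0.09570327]
 [ 0.09562778 -0.01112287 -0.99535502]] [-0.3787794   0.50358698  0.96849639] [[382.65123534   0.         257.64804155]
 [  0.         382.65123534 186.00522438]
 [  0.           0.           1.        ]]
bottle [(0.78, [0.548, -0.413, 0.078]), (0.76, [0.555, -0.519, 0.073])]
tin [(0.9, [0.409, -0.663, 0.038]), (0.65, [0.434, -0.404, 0.028]), (0.64, [0.565, -0.627, 0.037])]
vial [(0.45, [0.577, -0.284, 0.051])]
weight [(0.43, [0.427, -0.12, 0.03])]
square_tray [(0.95, [0.424, -0.122, -0.0])]
large_round_tray [(0.79, [0.582, -0.282, 0.003]), (0.65, [0.546, -0.412, 0.077])]
small_round_tray [(0.9, [0.44, -0.405, 0.003])]
oblong_tray [(0.83, [0.552, -0.4, 0.003]), (0.53, [0.582, -0.279, 0.004])]
cork_mat [(0.69, [0.433, -0.263, 0.003])]
```

View pics/top0.png

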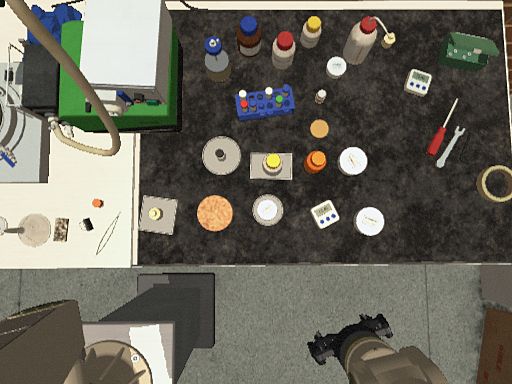

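View pics/scene0.png

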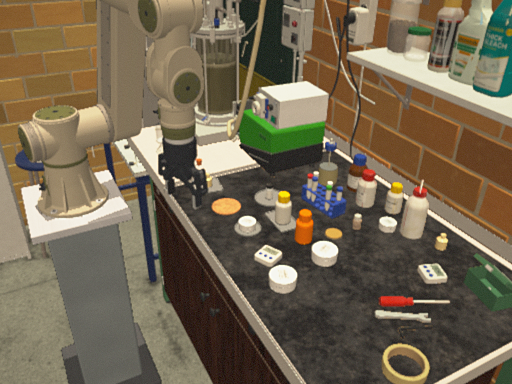

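The top view shows the weight on the square tray (157,214), the vial on the large round tray (221,155), the bottle on the oblong tray (271,165), the tin on the small round tray (267,209) and the empty mat at (215,212). An orange look-alike bottle stands at (315,161). In the scene view the kit items are upright. I'll measure the centres next.

```bash
cat > h.py <<'E'
from workcell import env
import numpy as np, cv2
def cloud(d):
    K=d['intrinsics'];z=d['z_map'];v,u=np.indices(z.shape)
    c=np.stack([(u-K[0,2])/K[0,0]*z,(v-K[1,2])/K[1,1]*z,z],-1)
    return (c-d['t'])@d['R']
def plane(d,uv,h):
    K=d['intrinsics'];r=np.linalg.inv(K)@np.array([uv[0],uv[1],1.]);r=d['R'].T@r;o=-d['R'].T@d['t']
    return o+r*(h-o[2])/r[2]
E
python3 - <<'E'
from h import *
d=env.read_camera('top');P=cloud(d);f=d['frame'].astype(int)
G=f.min(2)
T={'square':(.424,-.122,.062),'large':(.582,-.282,.062),'oblong':(.552,-.405,.068),'small':(.438,-.405,.055),'mat':(.433,-.263,.058)}
b=f.mean(2); bg=np.median(b[(abs(P[...,2])<.003)&(P[...,1]<-.3)&(P[...,1]>-.7)])
print('bg',bg)
for n,(x,y,r) in T.items():
    m=(np.hypot(P[...,0]-x,P[...,1]-y)<r)&(b>bg+45)&(P[...,2]<.12)&(P[...,0]<.65)
    m=m.astype(np.uint8); k,l,st,_=cv2.connectedComponentsWithStats(m)
    i=1+np.argmax(st[1:,4]); vs,us=np.where(l==i)
    # world footprint using rim height 6mm for low pixels
    pts=np.array([plane(d,(u,v),.006)[:2] for u,v in zip(us,vs) if P[v,u,2]<.015],np.float32)
    hull=cv2.convexHull(pts*1000)
    print(n,len(pts),'rect',cv2.minAreaRect(hull),'circ',cv2.minEnclosingCircle(hull))
    q=P[(np.hypot(P[...,0]-x,P[...,1]-y)<r)&(P[...,2]>.014)&(P[...,2]<.12)]
    if len(q):
        t=np.percentile(q[:,2],95)
        print('  item ztop',t.round(4),'top mean',q[q[:,2]>t-.006].mean(0).round(4),len(q), 'median',np.median(q,0).round(4))
E
```

```text
bg 49.0
square 1086 rect ((429.4191589355469, -119.29689025878906), (93.18268585205078, 93.44567108154297), 81.35472106933594) circ ((426.967529296875, -120.58308410644531), 61.20475769042969)
  item ztop 0.0501 top mean [ 0.4313 -0.1166  0.0484] 125 median [ 0.4301 -0.1198  0.0323]
large 1097 rect ((586.9063110351562, -285.25384521484375), (101.4774398803711, 102.79268646240234), 89.82258605957031) circ ((586.76953125, -284.68499755859375), 52.67413330078125)
  item ztop 0.0566 top mean [ 0.5822 -0.2838  0.0545] 89 median [ 0.5787 -0.2851  0.053 ]
oblong 728 rect ((557.2235107421875, -416.8394775390625), (110.98851013183594, 71.23384094238281), 87.60955810546875) circ ((557.676513671875, -414.4036865234375), 61.835960388183594)
  item ztop 0.1011 top mean [ 0.5551 -0.4183  0.0992] 345 median [ 0.5488 -0.4167  0.0793]
small 445 rect ((440.5955810546875, -406.72802734375), (80.09269714355469, 80.2810287475586), 44.42155456542969) circ ((440.5677185058594, -406.9715270996094), 41.608280181884766)
  item ztop 0.0313 top mean [ 0.4387 -0.405   0.0283] 321 median [ 0.4385 -0.4057  0.028 ]
mat 1019 rect ((433.25079345703125, -268.353515625), (93.75834655761719, 92.80634307861328), 33.90949630737305) circ ((432.86859130859375, -268.33929443359375), 47.68037796020508)
```

```bash
cat >> h.py <<'E'
from scipy.spatial.transform import Rotation as Ro
def pose():
    s=env.get_state();q=s['orientation'];return s,np.array(s['tcp_pos']),Ro.from_quat([q[1],q[2],q[3],q[0]])
def inc(*targets,yaw=90):
    s,p,R=pose();Rt=Ro.from_euler('z',yaw,degrees=True)*Ro.from_euler('x',180,degrees=True)
    print('t',round(s['clock'],2),'tcp',p.round(4),'q',np.round(s['joint_pos'],2),'gap',round(s['finger_gap'],4),'F',np.round(s['wrist_force'],1))
    for t in targets:
        print(t,np.r_[R.inv().apply(np.array(t)-p)/.5,(R.inv()*Rt).as_rotvec()/2/np.pi].round(4).tolist())
E
python3 -c "
from h import *
inc((.43,-.119,.25))"
```

```text
t 1.05 tcp [ 0.2008 -0.5388  0.2503] q [-1.35  0.31  0.05  1.3   0.    1.43] gap 0.0854 F [-0.8 -0.2  0.4]
(0.43, -0.119, 0.25) [0.7228, -0.6267, 0.0006, 0.0, 0.0, -0.1932]
```

Call:
{"fn": "carry_out", "kwargs": {
  "increments": [
    [[0.723,-0.627,0,0,0,-0.193],[0.723,-0.627,0,0,0,-0.193],[0.723,-0.627,0,0,0,-0.193],[0.723,-0.627,0,0,0,-0.193],[0.723,-0.627,0,0,0,-0.193]]
  ]
}}

```text
clock: 1.68
tcp_pos: [0.3512, -0.2628, 0.2506]
orientation: [0.001, 0.796, 0.605, 0.0]
wrist_force: [1.3, 0.0, 0.6]
finger_gap: 0.0858
grip_force: 0.0
```

```bash
python3 -c "
from h import *
inc((.43,-.119,.25))"
```

```text
t 1.68 tcp [ 0.3512 -0.2628  0.2506] q [-0.83  0.05 -0.28  1.24  0.    1.02] gap 0.0858 F [1.3 0.  0.6]
(0.43, -0.119, 0.25) [0.3194, 0.0748, 0.001, 0.0002, 0.0001, -0.0431]
```

Call:
{"fn": "carry_out", "kwargs": {
  "increments": [
    [[0.319,0.075,0,0,0,-0.043],[0.319,0.075,0,0,0,-0.043],[0.319,0.075,0,0,0,-0.043],[0.319,0.075,0,0,0,-0.043],[0.319,0.075,0,0,0,-0.043]]
  ]
}}

```text
clock: 2.3
tcp_pos: [0.4301, -0.1214, 0.2503]
orientation: [0.0, 0.709, 0.705, -0.0]
wrist_force: [-0.5, -0.3, -0.3]
finger_gap: 0.0854
grip_force: 0.0
```

```bash
cat >> h.py <<'E'
def wcam():
    s,p,R=pose();d=env.read_camera('wrist');M=d['T_tool_cam'];Rw=R.as_matrix()@M[:3,:3];t=R.apply(M[:3,3])+p
    d['R']=Rw.T;d['t']=-Rw.T@t;return d
E
python3 -c "
from h import *
d=wcam();P=cloud(d);cv2.imwrite('pics/w1.png',d['frame']);print(d['T_tool_cam'].round(3))
q=P[(np.hypot(P[...,0]-.43,P[...,1]+.119)<.05)&(d['z_map']>0)]
for a,b in((.015,.026),(.026,.036),(.04,.06)):
    g=q[(q[:,2]>a)&(q[:,2]<b)];print(len(g),len(g) and (g.mean(0).round(4),g.min(0).round(4),g.max(0).round(4)))
np.save('/tmp/P.npy',P)
inc((.43,-.119,.25))"
```

```text
[[ 0.001 -0.963 -0.27   0.069]
 [ 1.     0.001 -0.     0.001]
 [ 0.    -0.27   0.963 -0.124]
 [ 0.     0.     0.     1.   ]]
21 (array([ 0.4322, -0.1017,  0.0203]), array([ 0.4195, -0.1069,  0.0157]), array([ 0.4446, -0.0993,  0.0248]))
371 (array([ 0.4325, -0.1123,  0.0321]), array([ 0.4186, -0.1286,  0.026 ]), array([ 0.4466, -0.0992,  0.0351]))
150 (array([ 0.4328, -0.1133,  0.0485]), array([ 0.4247, -0.1211,  0.0437]), array([ 0.4404, -0.1067,  0.0516]))
t 2.35 tcp [ 0.4299 -0.1219  0.2503] q [-0.46  0.07 -0.26  1.24 -0.    1.12] gap 0.0854 F [-0.4  0.   0.2]
(0.43, -0.119, 0.25) [0.0058, 0.0001, 0.0005, -0.0, 0.0001, -0.0011]
```

View pics/w1.png

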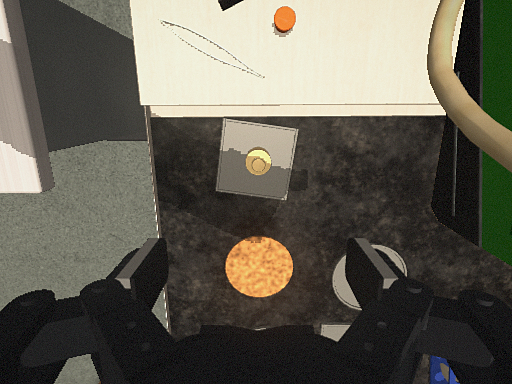

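The wrist view shows the weight (258,162) on the square tray and the mat at (259,267). I'll cross-check the tray and mat centres in this frame.

```bash
cat >> h.py <<'E'
def tray(d,x,y,r,h=.006,thr=94):
    P=cloud(d);b=d['frame'].astype(float).mean(2);m=((np.hypot(P[...,0]-x,P[...,1]-y)<r)&(b>thr)&(P[...,2]<.13)).astype(np.uint8)
    k,l,st,_=cv2.connectedComponentsWithStats(m);i=1+np.argmax(st[1:,4]);vs,us=np.where((l==i)&(P[...,2]<.015))
    pts=np.array([plane(d,(u,v),h)[:2] for u,v in zip(us,vs)],np.float32)*1000
    H=cv2.convexHull(pts);print('tray rect',cv2.minAreaRect(H),'circ',cv2.minEnclosingCircle(H))
E
python3 -c "
from h import *
d=wcam();tray(d,.43,-.118,.062,thr=80);tray(d,.433,-.266,.058,h=.005)
P=cloud(d);q=P[(abs(P[...,0]-.36)<.03)&(abs(P[...,1]+.2)<.05)];print('bench z',np.median(q[:,2]))
inc((.432,-.116,.12),(.432,-.116,.026))"
```

```text
tray rect ((429.388427734375, -116.48271179199219), (91.58659362792969, 92.35506439208984), 81.74011993408203) circ ((429.97686767578125, -118.0000228881836), 61.89572525024414)
tray rect ((433.8256530761719, -266.4646301269531), (91.09066772460938, 92.6392593383789), 89.66761016845703) circ ((433.09161376953125, -266.0776672363281), 47.0883674621582)
bench z -6.195178951255305e-05
t 2.4 tcp [ 0.4298 -0.1222  0.2503] q [-0.46  0.07 -0.26  1.24 -0.    1.12] gap 0.0855 F [ 0.7 -0.7 -0.5]
(0.432, -0.116, 0.12) [0.0124, 0.0043, 0.2605, -0.0, 0.0, -0.0012]
(0.432, -0.116, 0.026) [0.0125, 0.0043, 0.4485, -0.0, 0.0, -0.0012]
```

Call:
{"fn": "carry_out", "kwargs": {
  "increments": [
    [[0.012,0.004,0.26,0,0,-0.001],[0.012,0.004,0.26,0,0,-0.001],[0.012,0.004,0.34,0,0,-0.001],[0.012,0.004,0.4,0,0,-0.001],[0.012,0.004,0.449,0,0,-0.001]]
  ]
}}

```text
clock: 3.02
tcp_pos: [0.4312, -0.1164, 0.0244]
orientation: [-0.001, 0.708, 0.706, -0.0]
wrist_force: [-0.6, 0.0, 0.3]
finger_gap: 0.0854
grip_force: 0.0
```

Call:
{"fn": "carry_out", "kwargs": {
  "increments": [
    [[0,0,0,0,0,0],[0,0,0,0,0,0],[0,0,0,0,0,0],[0,0,0,0,0,0],[0,0,0,0,0,0]]
  ],
  "jaw": 1,
  "squeeze": 40
}}

```text
clock: 3.65
tcp_pos: [0.4332, -0.1161, 0.0272]
orientation: [0.001, 0.707, 0.707, 0.0]
wrist_force: [-1.8, -0.9, 6.2]
finger_gap: 0.0281
grip_force: 39.4
```

Call:
{"fn": "carry_out", "kwargs": {
  "increments": [
    [[0,0,0,0,0,0],[0,0,0,0,0,0],[0,0,0,0,0,0],[0,0,0,0,0,0],[0,0,0,0,0,0]]
  ]
}}

```text
clock: 4.28
tcp_pos: [0.4332, -0.1161, 0.0272]
orientation: [0.001, 0.707, 0.707, 0.0]
wrist_force: [-1.3, -0.7, 5.9]
finger_gap: 0.0278
grip_force: 39.4
```

```bash
python3 -c "
from h import *
inc((.432,-.116,.026),(.4335,-.267,.12))"
```

```text
t 4.28 tcp [ 0.4332 -0.1161  0.0272] q [-0.44  0.27 -0.62  0.68 -0.    1.13] gap 0.0278 F [-1.3 -0.7  5.9]
(0.432, -0.116, 0.026) [0.0001, -0.0023, 0.0023, 0.0003, 0.0003, -0.0]
(0.4335, -0.267, 0.12) [-0.3022, 0.0011, -0.1851, 0.0003, 0.0003, -0.0]
```

Call:
{"fn": "carry_out", "kwargs": {
  "increments": [
    [[0,0,-0.05,0,0,0],[0,0,-0.1,0,0,0],[0,0,-0.2,0,0,0],[0,0,-0.2,0,0,0],[0,0,-0.2,0,0,0]]
  ]
}}

```text
clock: 4.9
tcp_pos: [0.4319, -0.1151, 0.1255]
orientation: [0.0, 0.707, 0.707, 0.0]
wrist_force: [0.2, -0.1, -2.8]
finger_gap: 0.0278
grip_force: 40.4
```

```bash
python3 -c "
from h import *
d=wcam();P=cloud(d);cv2.imwrite('pics/w2.png',d['frame'])
s,p,R=pose();q=P[(abs(P[...,0]-p[0])<.012)&(abs(P[...,1]-p[1])<.04)&(P[...,2]>.06)&(P[...,2]<.2)]
for a in np.arange(.07,.19,.01):
  g=q[abs(q[:,2]-a)<.005]
  if len(g)>5:print(a.round(3),len(g),(g.mean(0)-p).round(4),(g.min(0)-p).round(4),(g.max(0)-p).round(4))
inc((.4335,-.267,.12))"
```

```text
0.1 81 [ 0.0004  0.0144 -0.0213] [-0.0119  0.0089 -0.0232] [ 0.012   0.0165 -0.0199]
0.11 321 [ 0.      0.0146 -0.0147] [-0.0119  0.0087 -0.0198] [ 0.0119  0.0169 -0.0099]
0.12 397 [-0.      0.0147 -0.0046] [-0.012   0.0086 -0.0098] [0.0119 0.017  0.0001]
0.13 1975 [-0.0001  0.0078  0.0059] [-0.0119 -0.0105  0.0001] [0.012  0.0167 0.0101]
0.14 246 [0.0014 0.0069 0.0173] [-0.0061  0.0007  0.0101] [0.0093 0.0101 0.0201]
0.15 1035 [0.0016 0.0027 0.0224] [-0.0059 -0.0054  0.0201] [0.0087 0.0096 0.0242]
0.17 29 [-0.0115  0.0142  0.0478] [-0.012   0.004   0.0431] [-0.0109  0.018   0.0499]
0.18 1102 [-0.0009  0.0117  0.0572] [-0.012   0.0081  0.0502] [0.012  0.0183 0.0601]
t 4.95 tcp [ 0.4313 -0.1149  0.1249] q [-0.44  0.15 -0.49  0.93 -0.    1.13] gap 0.0281 F [-0.1 -0.5 -2.9]
(0.4335, -0.267, 0.12) [-0.3043, 0.0043, 0.0095, -0.0002, -0.0001, 0.0]
```

View pics/w2.png

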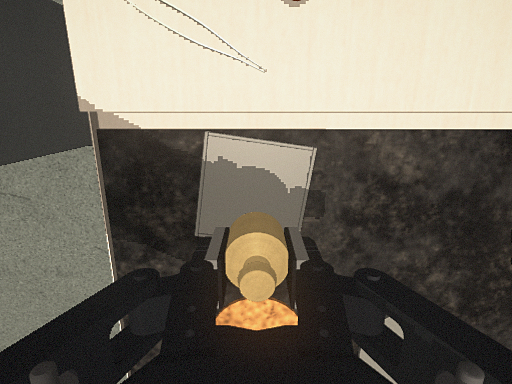

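The weight is held upright, its knob at (257,287) between the pads. Next it goes on the mat.

Call:
{"fn": "carry_out", "kwargs": {
  "increments": [
    [[-0.1,0.002,0,0,0,0],[-0.2,0.003,0.01,0,0,0],[-0.304,0.004,0.01,0,0,0],[-0.304,0.004,0.01,0,0,0],[-0.304,0.004,0.09,0,0,0]]
  ]
}}

```text
clock: 5.58
tcp_pos: [0.4353, -0.2687, 0.0812]
orientation: [0.002, 0.708, 0.707, 0.0]
wrist_force: [0.1, -0.1, -3.5]
finger_gap: 0.0279
grip_force: 40.4
```

Call:
{"fn": "carry_out", "kwargs": {
  "increments": [
    [[0,0,0,0,0,0],[0,0,0.05,0,0,0],[0,0,0.08,0,0,0],[0,0,0.08,0,0,0]]
  ]
}}

```text
clock: 6.08
tcp_pos: [0.4334, -0.2662, 0.0401]
orientation: [-0.001, 0.707, 0.707, -0.0]
wrist_force: [0.6, 0.8, -2.4]
finger_gap: 0.0279
grip_force: 40.4
```

```bash
python3 -c "
from h import *
inc((.4335,-.267,.0295))"
```

```text
t 6.08 tcp [ 0.4334 -0.2662  0.0401] q [-0.71  0.36 -0.45  0.77 -0.    0.86] gap 0.0279 F [ 0.6  0.8 -2.4]
(0.4335, -0.267, 0.0295) [-0.0017, 0.0003, 0.0212, -0.0003, -0.0003, 0.0001]
```

Call:
{"fn": "carry_out", "kwargs": {
  "increments": [
    [[0,0,0.012,0,0,0],[0,0,0.021,0,0,0],[0,0,0.021,0,0,0]]
  ]
}}

```text
clock: 6.45
tcp_pos: [0.4341, -0.2673, 0.0303]
orientation: [-0.0, 0.707, 0.707, -0.0]
wrist_force: [0.7, -0.5, -2.2]
finger_gap: 0.0277
grip_force: 40.5
```

Call:
{"fn": "carry_out", "kwargs": {
  "increments": [
    [[0,0,0,0,0,0],[0,0,0,0,0,0],[0,0,0,0,0,0],[0,0,0,0,0,0]]
  ],
  "jaw": 0
}}

```text
clock: 6.95
tcp_pos: [0.4343, -0.2675, 0.0305]
orientation: [0.0, 0.707, 0.707, -0.0]
wrist_force: [0.1, -0.6, 0.2]
finger_gap: 0.0855
grip_force: 0.0
```

Call:
{"fn": "carry_out", "kwargs": {
  "increments": [
    [[0,0,-0.05,0,0,0],[0,0,-0.15,0,0,0],[0,0,-0.3,0,0,0],[0,0,-0.4,0,0,0],[0,0,-0.4,0,0,0]]
  ]
}}

```text
clock: 7.58
tcp_pos: [0.4366, -0.2693, 0.2361]
orientation: [0.005, 0.707, 0.707, 0.0]
wrist_force: [1.0, -0.3, -0.4]
finger_gap: 0.0856
grip_force: 0.0
```

```bash
python3 -c "
from h import *
inc((.555,-.37,.23),(.555,-.47,.23))"
```

```text
t 7.58 tcp [ 0.4366 -0.2693  0.2361] q [-0.71  0.19 -0.15  1.22 -0.    0.86] gap 0.0856 F [ 1.  -0.3 -0.4]
(0.555, -0.37, 0.23) [-0.2013, 0.2367, 0.0156, 0.0013, 0.0011, 0.0]
(0.555, -0.47, 0.23) [-0.4013, 0.2366, 0.017, 0.0013, 0.0011, 0.0]
```

Call:
{"fn": "carry_out", "kwargs": {
  "increments": [
    [[-0.1,0.1,0,0,0,0],[-0.2,0.17,0,0,0,0],[-0.3,0.238,0,0,0,0],[-0.3,0.238,0,0,0,0],[-0.3,0.238,0,0,0,0]]
  ]
}}

```text
clock: 8.2
tcp_pos: [0.5526, -0.417, 0.2282]
orientation: [-0.002, 0.707, 0.707, -0.0]
wrist_force: [-0.7, 0.1, 0.3]
finger_gap: 0.0856
grip_force: 0.0
```

```bash
python3 -c "
from h import *
d=wcam();P=cloud(d);cv2.imwrite('pics/w3.png',d['frame'])
q=P[(np.hypot(P[...,0]-.555,P[...,1]+.418)<.045)&(d['z_map']>0)]
for a,b in((.02,.06),(.06,.075),(.09,.105)):
    g=q[(q[:,2]>a)&(q[:,2]<b)];print(len(g),len(g) and (g.mean(0).round(4),g.min(0).round(4),g.max(0).round(4)))
tray(d,.557,-.417,.068,thr=85);tray(d,.5868,-.285,.06,thr=85);tray(d,.4406,-.407,.05,thr=85)
inc((.556,-.418,.12),(.556,-.418,.054))"
```

```text
198 (array([ 0.5566, -0.3954,  0.0414]), array([ 0.534 , -0.4083,  0.02  ]), array([ 0.5799, -0.3918,  0.0598]))
689 (array([ 0.5567, -0.405 ,  0.0695]), array([ 0.5326, -0.4337,  0.0601]), array([ 0.5814, -0.3921,  0.075 ]))
1214 (array([ 0.5574, -0.4155,  0.0988]), array([ 0.5402, -0.4337,  0.0901]), array([ 0.5752, -0.3992,  0.1014]))
tray rect ((561.6248168945312, -415.78607177734375), (116.49638366699219, 103.45892333984375), 84.03904724121094) circ ((556.5973510742188, -416.2041320800781), 66.74297332763672)
tray rect ((586.7263793945312, -291.3427429199219), (97.67345428466797, 102.95225524902344), 89.97713470458984) circ ((586.9312133789062, -286.9739074707031), 54.563270568847656)
tray rect ((440.47003173828125, -405.6952209472656), (81.88429260253906, 81.10676574707031), 0.07794662564992905) circ ((440.47882080078125, -405.9558410644531), 41.432212829589844)
t 8.25 tcp [ 0.5525 -0.4164  0.2295] q [-0.76  0.56  0.37  1.39  0.    0.81] gap 0.0852 F [0.6 0.5 0.2]
(0.556, -0.418, 0.12) [-0.0035, 0.0074, 0.2189, -0.0002, -0.0003, 0.0]
(0.556, -0.418, 0.054) [-0.0037, 0.0076, 0.3509, -0.0002, -0.0003, 0.0]
```

View pics/w3.png

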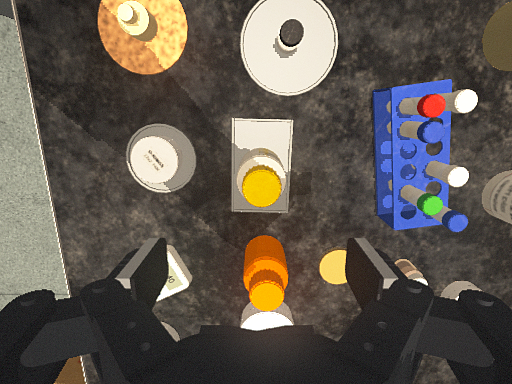

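The view shows the bottle (262,187) on the oblong tray, the weight standing on the mat (135,18), the vial (290,35) and the tin (155,160). The bottle is next.

Call:
{"fn": "carry_out", "kwargs": {
  "increments": [
    [[0,0.008,0.08,0,0,0],[0,0.008,0.16,0,0,0],[0,0.008,0.24,0,0,0],[0,0.008,0.3,0,0,0],[0,0.008,0.347,0,0,0]]
  ]
}}

```text
clock: 8.88
tcp_pos: [0.5562, -0.4153, 0.057]
orientation: [-0.0, 0.707, 0.707, 0.0]
wrist_force: [0.4, 0.0, 0.0]
finger_gap: 0.0853
grip_force: 0.0
```

Call:
{"fn": "carry_out", "kwargs": {
  "increments": [
    [[0,0,0,0,0,0],[0,0,0,0,0,0],[0,0,0,0,0,0],[0,0,0,0,0,0],[0,0,0,0,0,0]]
  ],
  "jaw": 1,
  "squeeze": 40
}}

```text
clock: 9.5
tcp_pos: [0.5581, -0.4179, 0.0594]
orientation: [0.002, 0.707, 0.707, 0.0]
wrist_force: [-1.9, 1.8, 7.3]
finger_gap: 0.0466
grip_force: 42.2
```

```bash
python3 -c "
from h import *
inc((.4294,-.1182,.0565))"
```

```text
t 9.5 tcp [ 0.5581 -0.4179  0.0594] q [-0.76  0.65  0.1   1.02  0.    0.81] gap 0.0466 F [-1.9  1.8  7.3]
(0.4294, -0.1182, 0.0565) [0.5995, -0.2573, 0.0039, 0.0004, 0.0003, 0.0]
```

Call:
{"fn": "carry_out", "kwargs": {
  "increments": [
    [[0,0,-0.05,0,0,0],[0,0,-0.12,0,0,0],[0,0,-0.2,0,0,0],[0.05,-0.02,-0.22,0,0,0],[0.13,-0.06,-0.22,0,0,0]]
  ]
}}

```text
clock: 10.12
tcp_pos: [0.5282, -0.3535, 0.1687]
orientation: [0.002, 0.708, 0.707, 0.0]
wrist_force: [0.1, -0.1, -1.9]
finger_gap: 0.0466
grip_force: 41.6
```

```bash
python3 -c "
from h import *
inc((.4294,-.1182,.165))"
```

```text
t 10.12 tcp [ 0.5282 -0.3535  0.1687] q [-0.72  0.46  0.06  1.17 -0.    0.86] gap 0.0466 F [ 0.1 -0.1 -1.9]
(0.4294, -0.1182, 0.165) [0.4704, -0.1981, 0.0051, 0.0006, 0.0005, -0.0002]
```

Call:
{"fn": "carry_out", "kwargs": {
  "increments": [
    [[0.1,-0.04,0,0,0,0],[0.2,-0.08,0,0,0,0],[0.3,-0.12,0,0,0,0],[0.4,-0.16,0,0,0,0],[0.46,-0.195,0,0,0,0]]
  ]
}}

```text
clock: 10.75
tcp_pos: [0.4285, -0.1202, 0.1673]
orientation: [0.0, 0.707, 0.708, 0.0]
wrist_force: [-0.1, -0.5, -1.6]
finger_gap: 0.047
grip_force: 41.6
```

Call:
{"fn": "carry_out", "kwargs": {
  "increments": [
    [[0,0,0,0,0,0],[0,0,0,0,0,0],[0,0,0,0,0,0]]
  ]
}}

```text
clock: 11.12
tcp_pos: [0.4305, -0.1233, 0.1671]
orientation: [0.001, 0.707, 0.707, 0.0]
wrist_force: [-0.6, 0.5, -1.7]
finger_gap: 0.047
grip_force: 41.6
```

```bash
python3 -c "
from h import *
d=wcam();P=cloud(d);s,p,R=pose();tray(d,.43,-.118,.062,thr=80)
q=P[(np.hypot(P[...,0]-p[0],P[...,1]-p[1])<.035)&(P[...,2]>p[2]-.07)&(P[...,2]<p[2]+.052)]-p
for a in (-.05,-.04,-.03,.01,.04):
  g=q[abs(q[:,2]-a)<.005]
  if len(g)>5:print(a,len(g),g.mean(0).round(4),g.min(0).round(4),g.max(0).round(4))
inc((.4294,-.118,.08),(.4294,-.118,.061))"
```

```text
tray rect ((429.90167236328125, -116.04283142089844), (91.6683120727539, 92.28128051757812), 82.45108032226562) circ ((428.8314514160156, -116.19862365722656), 61.82526397705078)
-0.05 213 [ 0.0006  0.0216 -0.049 ] [-0.0222  0.0095 -0.0539] [ 0.0225  0.0251 -0.045 ]
-0.04 291 [ 0.0001  0.0216 -0.0396] [-0.0225  0.0089 -0.045 ] [ 0.0242  0.0253 -0.035 ]
-0.03 365 [ 0.0009  0.0216 -0.0299] [-0.0219  0.0099 -0.035 ] [ 0.024   0.0254 -0.025 ]
0.01 3883 [0.0005 0.0128 0.0108] [-0.0343 -0.0109  0.005 ] [0.034  0.0251 0.015 ]
0.04 5631 [0.0005 0.0084 0.0393] [-0.0327 -0.0034  0.035 ] [0.0327 0.0185 0.043 ]
t 11.18 tcp [ 0.4304 -0.1233  0.1669] q [-0.46  0.11 -0.42  1.04 -0.    1.11] gap 0.0468 F [ 0.7 -0.4 -0.1]
(0.4294, -0.118, 0.08) [0.0107, -0.002, 0.1738, 0.0001, 0.0001, -0.0002]
(0.4294, -0.118, 0.061) [0.0107, -0.0021, 0.2118, 0.0001, 0.0001, -0.0002]
```

Call:
{"fn": "carry_out", "kwargs": {
  "increments": [
    [[0.011,-0.002,0.06,0,0,0],[0.011,-0.002,0.13,0,0,0],[0.011,-0.002,0.18,0,0,0],[0.011,-0.002,0.2,0,0,0],[0.011,-0.002,0.206,0,0,0]]
  ]
}}

```text
clock: 11.8
tcp_pos: [0.4288, -0.1172, 0.0635]
orientation: [-0.0, 0.707, 0.707, -0.0]
wrist_force: [-0.2, 0.2, -0.8]
finger_gap: 0.0469
grip_force: 41.6
```

Call:
{"fn": "carry_out", "kwargs": {
  "increments": [
    [[0,0,0,0,0,0],[0,0,0.004,0,0,0],[0,0,0.006,0,0,0],[0,0,0.006,0,0,0]]
  ]
}}

```text
clock: 12.3
tcp_pos: [0.4288, -0.1168, 0.061]
orientation: [0.0, 0.707, 0.707, 0.0]
wrist_force: [0.3, 1.0, -1.5]
finger_gap: 0.0467
grip_force: 41.6
```

```bash
python3 -c "
from h import *
inc((.4294,-.118,.061))"
```

```text
t 12.3 tcp [ 0.4288 -0.1168  0.061 ] q [-0.45  0.22 -0.58  0.77 -0.    1.12] gap 0.0467 F [ 0.3  1.  -1.5]
(0.4294, -0.118, 0.061) [-0.0023, 0.0012, 0.0, 0.0001, 0.0, 0.0]
```

Call:
{"fn": "carry_out", "kwargs": {
  "increments": [
    [[0,0,0.003,0,0,0],[0,0,0.004,0,0,0],[0,0,0.004,0,0,0]]
  ]
}}

```text
clock: 12.68
tcp_pos: [0.4289, -0.1169, 0.0594]
orientation: [0.0, 0.707, 0.707, 0.0]
wrist_force: [-1.8, 0.8, 4.7]
finger_gap: 0.0468
grip_force: 42.4
```

Call:
{"fn": "carry_out", "kwargs": {
  "increments": [
    [[0,0,0,0,0,0],[0,0,0,0,0,0],[0,0,0,0,0,0],[0,0,0,0,0,0]]
  ],
  "jaw": 0
}}

```text
clock: 13.18
tcp_pos: [0.4287, -0.1168, 0.0587]
orientation: [-0.0, 0.707, 0.707, -0.0]
wrist_force: [-0.2, -0.2, 1.9]
finger_gap: 0.0853
grip_force: 0.0
```

Call:
{"fn": "carry_out", "kwargs": {
  "increments": [
    [[0,0,-0.05,0,0,0],[0,0,-0.15,0,0,0],[0,0,-0.25,0,0,0],[0,0,-0.35,0,0,0],[0,0,-0.35,0,0,0]]
  ]
}}

```text
clock: 13.8
tcp_pos: [0.431, -0.1179, 0.2377]
orientation: [0.004, 0.707, 0.707, 0.001]
wrist_force: [1.2, 0.1, -1.1]
finger_gap: 0.0853
grip_force: 0.0
```

```bash
python3 -c "
from h import *
d=wcam();P=cloud(d);tray(d,.43,-.118,.062,thr=80)
q=P[(np.hypot(P[...,0]-.43,P[...,1]+.118)<.04)];g=q[(q[:,2]>.085)&(q[:,2]<.105)];print(len(g),g.mean(0),g.min(0),g.max(0))
inc((.4343,-.2675,.16),(.4343,-.2675,.0305))"
```

```text
tray rect ((429.51629638671875, -116.18661499023438), (92.15068817138672, 92.1998062133789), 81.79203033447266) circ ((430.10174560546875, -117.4064712524414), 61.47970962524414)
1172 [ 0.42968538 -0.11487429  0.09844955] [ 0.41205915 -0.13406713  0.08506308] [ 0.44732333 -0.0988643   0.10117984]
t 13.85 tcp [ 0.4298 -0.1174  0.2354] q [-0.45  0.07 -0.3   1.2  -0.    1.12] gap 0.0853 F [ 0.  -0.4 -1.2]
(0.4343, -0.2675, 0.16) [-0.3, 0.0085, 0.1514, 0.0006, 0.0003, -0.0]
(0.4343, -0.2675, 0.0305) [-0.2995, 0.0075, 0.4104, 0.0006, 0.0003, -0.0]
```

The bottle is centred within about 1 mm. Next I'll fetch the weight from the mat.

Call:
{"fn": "carry_out", "kwargs": {
  "increments": [
    [[-0.1,0.003,0,0,0,0],[-0.2,0.006,0,0,0,0],[-0.3,0.008,0.05,0,0,0],[-0.3,0.008,0.15,0,0,0],[-0.3,0.008,0.15,0,0,0]]
  ]
}}

```text
clock: 14.48
tcp_pos: [0.429, -0.2644, 0.1536]
orientation: [-0.006, 0.708, 0.707, -0.0]
wrist_force: [0.5, 0.8, 0.4]
finger_gap: 0.0857
grip_force: 0.0
```

```bash
python3 -c "
from h import *
d=wcam();P=cloud(d);q=P[(np.hypot(P[...,0]-.434,P[...,1]+.267)<.04)]
for a,b in ((.027,.037),(.045,.055)):
  g=q[(q[:,2]>a)&(q[:,2]<b)];print(len(g),g.mean(0),g.min(0),g.max(0))
inc((.4343,-.2675,.0295))"
```

```text
658 [ 0.43444361 -0.26219455  0.03398544] [ 0.4197996  -0.27972014  0.02702235] [ 0.44961647 -0.25039234  0.03693311]
293 [ 0.43473706 -0.26412939  0.05056626] [ 0.42764641 -0.27188291  0.0455314 ] [ 0.44211919 -0.25756913  0.05283241]
t 14.53 tcp [ 0.4306 -0.2652  0.1563] q [-0.71  0.24 -0.3   1.05  0.    0.86] gap 0.0853 F [-0.2 -0.2  0.6]
(0.4343, -0.2675, 0.0295) [-0.0058, 0.0088, 0.2536, -0.0009, -0.0007, -0.0001]
```

Call:
{"fn": "carry_out", "kwargs": {
  "increments": [
    [[0,0.002,0.05,0,0,0],[0,0.002,0.12,0,0,0],[0,0.002,0.2,0,0,0],[0,0.002,0.2,0,0,0],[0,0.002,0.2,0,0,0]]
  ]
}}

```text
clock: 15.15
tcp_pos: [0.4349, -0.2673, 0.0609]
orientation: [0.001, 0.707, 0.707, 0.0]
wrist_force: [0.3, -0.1, -0.1]
finger_gap: 0.0856
grip_force: 0.0
```

```bash
python3 -c "
from h import *
inc((.4343,-.2655,.0295))"
```

```text
t 15.15 tcp [ 0.4349 -0.2673  0.0609] q [-0.71  0.33 -0.43  0.81 -0.    0.86] gap 0.0856 F [ 0.3 -0.1 -0.1]
(0.4343, -0.2655, 0.0295) [0.0038, -0.0014, 0.0629, 0.0003, 0.0003, 0.0001]
```

Call:
{"fn": "carry_out", "kwargs": {
  "increments": [
    [[0.004,-0.001,0.03,0,0,0],[0.004,-0.001,0.063,0,0,0],[0.004,-0.001,0.063,0,0,0]]
  ]
}}

```text
clock: 15.52
tcp_pos: [0.4327, -0.2643, 0.0267]
orientation: [-0.001, 0.707, 0.707, -0.0]
wrist_force: [-0.2, -0.0, 0.4]
finger_gap: 0.0855
grip_force: 0.0
```

Call:
{"fn": "carry_out", "kwargs": {
  "increments": [
    [[0,0,0,0,0,0],[0,0,0,0,0,0],[0,0,0,0,0,0],[0,0,0,0,0,0],[0,0,0,0,0,0]]
  ],
  "jaw": 1
}}

```text
clock: 16.15
tcp_pos: [0.4336, -0.2651, 0.028]
orientation: [0.001, 0.707, 0.707, 0.0]
wrist_force: [-0.4, 0.8, 5.4]
finger_gap: 0.0281
grip_force: 39.5
```

Call:
{"fn": "carry_out", "kwargs": {
  "increments": [
    [[0,0,-0.04,0,0,0],[0,0,-0.1,0,0,0],[0,0,-0.18,0,0,0],[0,0,-0.24,0,0,0],[0,0,-0.24,0,0,0]]
  ]
}}

```text
clock: 16.77
tcp_pos: [0.4343, -0.2658, 0.1491]
orientation: [0.002, 0.707, 0.707, 0.0]
wrist_force: [-0.6, 0.3, -2.8]
finger_gap: 0.028
grip_force: 40.1
```

```bash
python3 -c "
from h import *
inc((.5572,-.4165,.15))"
```

```text
t 16.77 tcp [ 0.4343 -0.2658  0.1491] q [-0.71  0.24 -0.31  1.02 -0.    0.86] gap 0.028 F [-0.6  0.3 -2.8]
(0.5572, -0.4165, 0.15) [-0.3013, 0.2458, -0.0002, 0.0005, 0.0005, -0.0]
```

Call:
{"fn": "carry_out", "kwargs": {
  "increments": [
    [[-0.07,0.06,0,0,0,0],[-0.14,0.12,0,0,0,0],[-0.22,0.18,0,0,0,0],[-0.301,0.246,0,0,0,0],[-0.301,0.246,0,0,0,0]]
  ]
}}

```text
clock: 17.4
tcp_pos: [0.5569, -0.4176, 0.1421]
orientation: [-0.002, 0.708, 0.707, -0.0]
wrist_force: [-0.6, 0.5, -2.7]
finger_gap: 0.0286
grip_force: 40.3
```

Call:
{"fn": "carry_out", "kwargs": {
  "increments": [
    [[0,0,0.04,0,0,0],[0,0,0.1,0,0,0],[0,0,0.17,0,0,0],[0,0,0.21,0,0,0],[0,0,0.21,0,0,0]]
  ]
}}

```text
clock: 18.02
tcp_pos: [0.5535, -0.4126, 0.0384]
orientation: [-0.004, 0.707, 0.707, -0.0]
wrist_force: [-0.6, 0.9, -2.5]
finger_gap: 0.0279
grip_force: 40.3
```

```bash
python3 -c "
from h import *
inc((.5572,-.4165,.0265))"
```

```text
t 18.02 tcp [ 0.5535 -0.4126  0.0384] q [-0.76  0.66  0.07  0.99 -0.    0.81] gap 0.0279 F [-0.6  0.9 -2.5]
(0.5572, -0.4165, 0.0265) [-0.0079, 0.0075, 0.0236, -0.0009, -0.0009, 0.0]
```

Call:
{"fn": "carry_out", "kwargs": {
  "increments": [
    [[0,0,0.01,0,0,0],[0,0,0.01,0,0,0],[0,0,0.01,0,0,0]]
  ]
}}

```text
clock: 18.4
tcp_pos: [0.5566, -0.4157, 0.0383]
orientation: [0.001, 0.707, 0.707, 0.0]
wrist_force: [0.5, -0.2, -2.5]
finger_gap: 0.028
grip_force: 40.4
```

```bash
python3 -c "
from h import *
inc((.5572,-.4165,.0265))"
```

```text
t 18.4 tcp [ 0.5566 -0.4157  0.0383] q [-0.76  0.66  0.07  0.98 -0.    0.81] gap 0.028 F [ 0.5 -0.2 -2.5]
(0.5572, -0.4165, 0.0265) [-0.0016, 0.0012, 0.0236, 0.0002, 0.0002, -0.0]
```

Call:
{"fn": "carry_out", "kwargs": {
  "increments": [
    [[-0.001,0.001,0.012,0,0,0],[-0.001,0.001,0.022,0,0,0],[-0.001,0.001,0.023,0,0,0],[-0.001,0.001,0.023,0,0,0]]
  ]
}}

```text
clock: 18.9
tcp_pos: [0.5568, -0.416, 0.0261]
orientation: [0.0, 0.707, 0.707, -0.0]
wrist_force: [-0.9, 1.1, 1.6]
finger_gap: 0.028
grip_force: 40.7
```

Call:
{"fn": "carry_out", "kwargs": {
  "increments": [
    [[0,0,0,0,0,0],[0,0,0,0,0,0],[0,0,0,0,0,0],[0,0,0,0,0,0]]
  ],
  "jaw": 0
}}

```text
clock: 19.4
tcp_pos: [0.5567, -0.4159, 0.0258]
orientation: [0.0, 0.707, 0.707, -0.0]
wrist_force: [-0.1, -0.1, 0.2]
finger_gap: 0.0855
grip_force: 0.0
```

Call:
{"fn": "carry_out", "kwargs": {
  "increments": [
    [[0,0,-0.05,0,0,0],[0,0,-0.15,0,0,0],[0,0,-0.25,0,0,0],[0,0,-0.36,0,0,0],[0,0,-0.36,0,0,0]]
  ]
}}

```text
clock: 20.02
tcp_pos: [0.5588, -0.4178, 0.2124]
orientation: [0.005, 0.707, 0.707, 0.0]
wrist_force: [0.2, -0.3, -0.2]
finger_gap: 0.0855
grip_force: 0.0
```

```bash
python3 -c "
from h import *
d=wcam();P=cloud(d);tray(d,.557,-.417,.066,thr=85)
cv2.imwrite('pics/w4.png',d['frame'])
q=P[(np.hypot(P[...,0]-.557,P[...,1]+.417)<.04)]
for a,b in ((.025,.035),(.043,.055)):
  g=q[(q[:,2]>a)&(q[:,2]<b)];print(len(g),g.mean(0).round(4),g.min(0).round(4),g.max(0).round(4))
q=P[(np.hypot(P[...,0]-.4406,P[...,1]+.407)<.04)];g=q[(q[:,2]>.024)&(q[:,2]<.034)];print('tin',len(g),g.mean(0).round(4),g.min(0).round(4),g.max(0).round(4))
inc((.4393,-.406,.15),(.4393,-.406,.03))"
```

```text
tray rect ((564.240234375, -415.6356201171875), (112.53883361816406, 101.50270080566406), 87.54899597167969) circ ((556.9609375, -415.9150695800781), 64.85993957519531)
455 [ 0.5574 -0.414   0.0319] [ 0.5428 -0.4308  0.0252] [ 0.5721 -0.4014  0.0349]
195 [ 0.5575 -0.4152  0.0486] [ 0.5505 -0.423   0.0436] [ 0.5645 -0.4084  0.0508]
tin 2005 [ 0.4414 -0.4029  0.0282] [ 0.4139 -0.4296  0.024 ] [ 0.4669 -0.3779  0.0308]
t 20.07 tcp [ 0.5579 -0.4169  0.2091] q [-0.76  0.57  0.33  1.33 -0.    0.81] gap 0.0851 F [-0.3  0.4 -1.1]
(0.4393, -0.406, 0.15) [0.0223, -0.2376, 0.117, 0.0007, 0.0007, 0.0]
(0.4393, -0.406, 0.03) [0.0234, -0.2387, 0.357, 0.0007, 0.0007, 0.0]
```

View pics/w4.png

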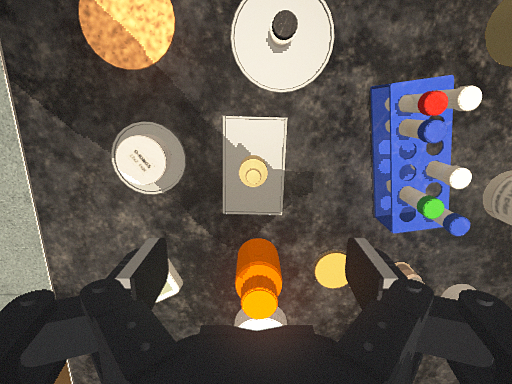

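The weight stands centred on the oblong tray (253,173). The tin (141,160) goes to the mat next.

Call:
{"fn": "carry_out", "kwargs": {
  "increments": [
    [[0.01,-0.08,0.04,0,0,0],[0.02,-0.16,0.08,0,0,0],[0.024,-0.237,0.12,0,0,0],[0.024,-0.237,0.22,0,0,0],[0.024,-0.237,0.28,0,0,0]]
  ]
}}

```text
clock: 20.7
tcp_pos: [0.4359, -0.402, 0.0622]
orientation: [-0.002, 0.707, 0.707, 0.0]
wrist_force: [-0.6, -0.1, -0.2]
finger_gap: 0.0853
grip_force: 0.0
```

Call:
{"fn": "carry_out", "kwargs": {
  "increments": [
    [[0,0,0,0,0,0],[0,0,0,0,0,0],[0,0,0,0,0,0]]
  ]
}}

```text
clock: 21.08
tcp_pos: [0.4391, -0.4047, 0.0673]
orientation: [0.001, 0.707, 0.707, -0.0]
wrist_force: [0.6, -0.5, 0.3]
finger_gap: 0.0852
grip_force: 0.0
```

```bash
python3 -c "
from h import *
d=wcam();P=cloud(d)
q=P[(np.hypot(P[...,0]-.4406,P[...,1]+.405)<.04)];g=q[(q[:,2]>.024)&(q[:,2]<.034)];print('tin',len(g),g.mean(0).round(4),g.min(0).round(4),g.max(0).round(4))
inc((.440,-.405,.027))"
```

```text
tin 5818 [ 0.4405 -0.4021  0.0282] [ 0.4148 -0.4303  0.024 ] [ 0.4663 -0.3774  0.0305]
t 21.12 tcp [ 0.439  -0.4047  0.0673] q [-0.88  0.47 -0.19  0.91 -0.    0.69] gap 0.0856 F [ 0.4 -0.4 -0.5]
(0.44, -0.405, 0.027) [-0.0005, 0.0018, 0.0806, 0.0003, 0.0003, 0.0]
```

Call:
{"fn": "carry_out", "kwargs": {
  "increments": [
    [[0,0.002,0.04,0,0,0],[0,0.002,0.081,0,0,0],[0,0.002,0.081,0,0,0]]
  ]
}}

```text
clock: 21.5
tcp_pos: [0.4388, -0.4032, 0.0248]
orientation: [-0.001, 0.707, 0.707, 0.0]
wrist_force: [-0.2, -0.9, 0.7]
finger_gap: 0.0854
grip_force: 0.0
```

Call:
{"fn": "carry_out", "kwargs": {
  "increments": [
    [[0,0,0,0,0,0],[0,0,0,0,0,0],[0,0,0,0,0,0],[0,0,0,0,0,0],[0,0,0,0,0,0]]
  ],
  "jaw": 1,
  "squeeze": 40
}}

```text
clock: 22.12
tcp_pos: [0.44, -0.4048, 0.0269]
orientation: [0.001, 0.707, 0.707, -0.0]
wrist_force: [-0.5, 0.8, 6.2]
finger_gap: 0.0509
grip_force: 41.9
```

Call:
{"fn": "carry_out", "kwargs": {
  "increments": [
    [[0,0,-0.02,0,0,0],[0,0,-0.06,0,0,0],[0,0,-0.1,0,0,0],[0,0,-0.1,0,0,0]]
  ]
}}

```text
clock: 22.62
tcp_pos: [0.4401, -0.405, 0.0773]
orientation: [0.002, 0.707, 0.707, -0.0]
wrist_force: [0.4, 0.6, -1.2]
finger_gap: 0.0511
grip_force: 41.7
```

```bash
python3 -c "
from h import *
d=wcam();P=cloud(d);cv2.imwrite('pics/w5.png',d['frame']);s,p,R=pose()
q=P[(np.hypot(P[...,0]-p[0],P[...,1]-p[1])<.04)&(abs(P[...,2]-p[2])<.03)]-p
for a in(-.015,0):
  g=q[(abs(q[:,2]-a)<.006)&(abs(q[:,0])<.02)];print(len(g),g.mean(0).round(4),g.min(0).round(4),g.max(0).round(4))
inc((.4335,-.267,.08))"
```

```text
436 [ 0.0006  0.0232 -0.0157] [-0.0198  0.0144 -0.021 ] [ 0.02   0.026 -0.009]
8382 [0.0004 0.0031 0.0022] [-0.02   -0.0259 -0.006 ] [0.02   0.0269 0.0051]
t 22.68 tcp [ 0.4396 -0.4043  0.0761] q [-0.88  0.46 -0.18  0.93 -0.    0.69] gap 0.0512 F [ 0.  -0.6 -1.2]
(0.4335, -0.267, 0.08) [0.2747, -0.0122, -0.0082, 0.0002, 0.0002, -0.0]
```

View pics/w5.png

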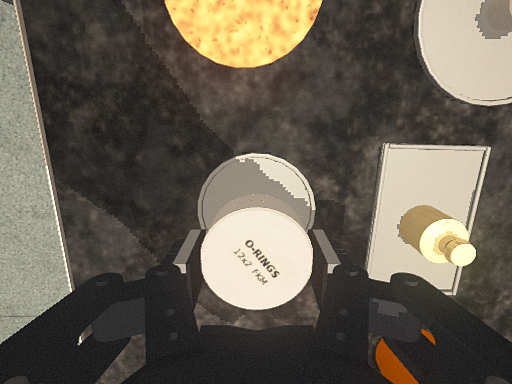

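The tin is held level between the pads at (257,258). I'll carry it to the mat.

Call:
{"fn": "carry_out", "kwargs": {
  "increments": [
    [[0.08,-0.003,-0.01,0,0,0],[0.16,-0.007,-0.01,0,0,0],[0.24,-0.01,-0.01,0,0,0],[0.275,-0.012,-0.01,0,0,0],[0.275,-0.012,0.06,0,0,0]]
  ]
}}

```text
clock: 23.3
tcp_pos: [0.435, -0.2668, 0.0467]
orientation: [0.003, 0.707, 0.708, 0.0]
wrist_force: [1.3, -0.4, -0.7]
finger_gap: 0.0507
grip_force: 41.8
```

Call:
{"fn": "carry_out", "kwargs": {
  "increments": [
    [[0,0,0,0,0,0],[0,0,0,0,0,0],[0,0,0,0,0,0]]
  ]
}}

```text
clock: 23.68
tcp_pos: [0.4338, -0.2674, 0.0462]
orientation: [0.001, 0.707, 0.707, 0.0]
wrist_force: [1.5, 1.1, -0.1]
finger_gap: 0.0511
grip_force: 42.0
```

```bash
python3 -c "
from h import *
inc((.4335,-.267,.0295))"
```

```text
t 23.68 tcp [ 0.4338 -0.2674  0.0462] q [-0.71  0.35 -0.45  0.78 -0.    0.86] gap 0.0511 F [ 1.5  1.1 -0.1]
(0.4335, -0.267, 0.0295) [0.0008, -0.0007, 0.0335, 0.0002, 0.0002, -0.0001]
```

Call:
{"fn": "carry_out", "kwargs": {
  "increments": [
    [[0,0,0.018,0,0,0],[0,0,0.032,0,0,0],[0,0,0.034,0,0,0],[0,0,0.034,0,0,0]]
  ]
}}

```text
clock: 24.18
tcp_pos: [0.433, -0.2665, 0.0287]
orientation: [0.0, 0.707, 0.707, -0.0]
wrist_force: [-1.4, 1.5, 7.0]
finger_gap: 0.0509
grip_force: 43.5
```

Call:
{"fn": "carry_out", "kwargs": {
  "increments": [
    [[0,0,0,0,0,0],[0,0,0,0,0,0],[0,0,0,0,0,0],[0,0,0,0,0,0]]
  ],
  "jaw": 0
}}

```text
clock: 24.68
tcp_pos: [0.4332, -0.2663, 0.0281]
orientation: [-0.0, 0.707, 0.707, -0.0]
wrist_force: [-1.1, 0.9, 1.0]
finger_gap: 0.0856
grip_force: 0.0
```

Call:
{"fn": "carry_out", "kwargs": {
  "increments": [
    [[0,0,-0.05,0,0,0],[0,0,-0.14,0,0,0],[0,0,-0.25,0,0,0],[0,0,-0.3,0,0,0],[0,0,-0.3,0,0,0]]
  ]
}}

```text
clock: 25.3
tcp_pos: [0.4344, -0.2674, 0.1805]
orientation: [0.002, 0.707, 0.707, 0.0]
wrist_force: [0.0, -0.0, -1.4]
finger_gap: 0.0854
grip_force: 0.0
```

```bash
python3 -c "
from h import *
inc((.5868,-.285,.18))"
```

```text
t 25.3 tcp [ 0.4344 -0.2674  0.1805] q [-0.71  0.22 -0.26  1.09 -0.    0.86] gap 0.0854 F [ 0.  -0.  -1.4]
(0.5868, -0.285, 0.18) [-0.0353, 0.3047, 0.0023, 0.0006, 0.0005, 0.0]
```

Call:
{"fn": "carry_out", "kwargs": {
  "increments": [
    [[-0.01,0.08,0,0,0,0],[-0.02,0.17,0,0,0,0],[-0.03,0.26,0,0,0,0],[-0.035,0.305,0,0,0,0],[-0.035,0.305,0,0,0,0]]
  ]
}}

```text
clock: 25.92
tcp_pos: [0.5862, -0.2833, 0.1754]
orientation: [-0.002, 0.707, 0.707, -0.0]
wrist_force: [-0.5, 0.5, -0.2]
finger_gap: 0.0854
grip_force: 0.0
```

Call:
{"fn": "carry_out", "kwargs": {
  "increments": [
    [[0,0,0,0,0,0],[0,0,0,0,0,0]]
  ]
}}

```text
clock: 26.18
tcp_pos: [0.5846, -0.2837, 0.178]
orientation: [-0.001, 0.707, 0.707, -0.0]
wrist_force: [-0.0, 0.5, 0.1]
finger_gap: 0.0854
grip_force: 0.0
```

```bash
python3 -c "
from h import *
d=wcam();P=cloud(d);tray(d,.5868,-.285,.058,thr=85)
cv2.imwrite('pics/w6.png',d['frame'])
q=P[(np.hypot(P[...,0]-.587,P[...,1]+.285)<.04)]
for a,b in ((.015,.025),(.025,.04),(.049,.059)):
  g=q[(q[:,2]>a)&(q[:,2]<b)];print(len(g),g.mean(0).round(4),g.min(0).round(4),g.max(0).round(4))
inc((.5868,-.285,.07),(.5868,-.285,.026))"
```

```text
tray rect ((587.1312255859375, -281.955322265625), (106.74432373046875, 103.54642486572266), 79.6070327758789) circ ((590.9317016601562, -281.7577209472656), 56.25331497192383)
47 [ 0.5848 -0.2718  0.0203] [ 0.5732 -0.2801  0.0154] [ 0.5971 -0.2696  0.025 ]
114 [ 0.585  -0.2732  0.0348] [ 0.5729 -0.2876  0.025 ] [ 0.5966 -0.2695  0.04  ]
482 [ 0.5849 -0.2813  0.054 ] [ 0.5743 -0.292   0.049 ] [ 0.5952 -0.2714  0.0563]
t 26.23 tcp [ 0.5847 -0.2838  0.1783] q [-0.58  0.49  0.13  1.21 -0.    1.  ] gap 0.0853 F [-0.4 -0.1 -0.4]
(0.5868, -0.285, 0.07) [-0.0024, 0.0043, 0.2166, -0.0001, -0.0, -0.0001]
(0.5868, -0.285, 0.026) [-0.0024, 0.0043, 0.3046, -0.0001, -0.0, -0.0001]
```

View pics/w6.png

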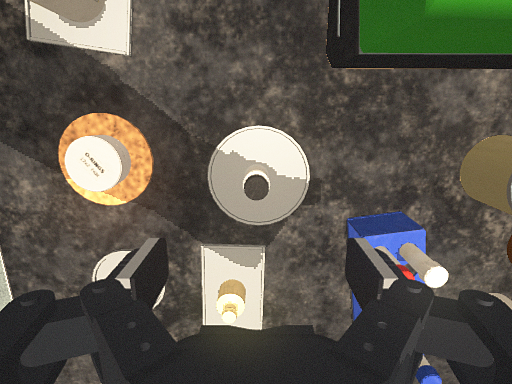

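The view shows the vial upright on the large tray (257,186), the tin on the mat (94,163), and no obstacle close to the vial. I'll grasp it.

Call:
{"fn": "carry_out", "kwargs": {
  "increments": [
    [[0.002,0.002,0.08,0,0,0],[0.002,0.002,0.16,0,0,0],[0.002,0.002,0.24,0,0,0],[0.002,0.002,0.304,0,0,0],[0.002,0.002,0.304,0,0,0]]
  ]
}}

```text
clock: 26.85
tcp_pos: [0.5841, -0.2816, 0.0238]
orientation: [-0.003, 0.707, 0.707, -0.001]
wrist_force: [-0.5, 0.2, 0.4]
finger_gap: 0.0852
grip_force: 0.0
```

Call:
{"fn": "carry_out", "kwargs": {
  "increments": [
    [[0,0,0,0,0,0],[0,0,0,0,0,0],[0,0,0,0,0,0],[0,0,0,0,0,0],[0,0,0,0,0,0],[0,0,0,0,0,0]]
  ],
  "jaw": 1,
  "squeeze": 30
}}

```text
$.increments[0]: bad value
```

Call:
{"fn": "carry_out", "kwargs": {
  "increments": [
    [[0,0,0,0,0,0],[0,0,0,0,0,0],[0,0,0,0,0,0],[0,0,0,0,0,0],[0,0,0,0,0,0]]
  ],
  "jaw": 1,
  "squeeze": 30
}}

```text
clock: 27.48
tcp_pos: [0.5874, -0.2833, 0.0277]
orientation: [0.001, 0.707, 0.707, 0.0]
wrist_force: [-0.1, 0.8, 5.7]
finger_gap: 0.0245
grip_force: 29.4
```

Call:
{"fn": "carry_out", "kwargs": {
  "increments": [
    [[0,0,-0.04,0,0,0],[0,0,-0.1,0,0,0],[0,0,-0.18,0,0,0],[0,0,-0.24,0,0,0],[0,0,-0.24,0,0,0]]
  ]
}}

```text
clock: 28.1
tcp_pos: [0.5883, -0.2838, 0.1494]
orientation: [0.003, 0.707, 0.707, 0.001]
wrist_force: [-0.1, 0.1, -0.9]
finger_gap: 0.0247
grip_force: 29.5
```

```bash
python3 -c "
from h import *
d=wcam();P=cloud(d);s,p,R=pose()
q=P[(np.hypot(P[...,0]-p[0],P[...,1]-p[1])<.02)&(abs(P[...,2]-p[2])<.04)]-p
for a in(-.02,-.01,0,.02,.03):
  g=q[(abs(q[:,2]-a)<.005)&(abs(q[:,0])<.0115)];print(a,len(g),len(g) and (g.mean(0).round(4),g.min(0).round(4),g.max(0).round(4)))
inc((.4406,-.406,.145))"
```

```text
-0.02 164 (array([ 0.0008,  0.0111, -0.0178]), array([-0.0102,  0.0039, -0.0224]), array([ 0.0114,  0.0134, -0.015 ]))
-0.01 362 (array([-0.0003,  0.011 , -0.0098]), array([-0.0113,  0.0035, -0.015 ]), array([ 0.0114,  0.0136, -0.005 ]))
0 451 (array([-0.0004,  0.0109,  0.0001]), array([-0.0115,  0.0034, -0.005 ]), array([0.0115, 0.0136, 0.005 ]))
0.02 925 (array([-0.0015,  0.0073,  0.0194]), array([-0.0115, -0.0108,  0.015 ]), array([0.0115, 0.0132, 0.025 ]))
0.03 2309 (array([0.0015, 0.0021, 0.0284]), array([-0.0093, -0.0098,  0.025 ]), array([0.0115, 0.0119, 0.0308]))
t 28.15 tcp [ 0.5873 -0.2832  0.1473] q [-0.57  0.5   0.08  1.14 -0.    1.  ] gap 0.0243 F [-1.   0.   0.5]
(0.4406, -0.406, 0.145) [-0.2455, -0.2935, 0.0043, 0.0003, 0.0002, 0.0]
```

Call:
{"fn": "carry_out", "kwargs": {
  "increments": [
    [[-0.06,-0.07,0,0,0,0],[-0.12,-0.145,0,0,0,0],[-0.18,-0.22,0,0,0,0],[-0.246,-0.294,0,0,0,0],[-0.246,-0.294,0.06,0,0,0]]
  ]
}}

```text
clock: 28.78
tcp_pos: [0.4377, -0.409, 0.1164]
orientation: [0.001, 0.709, 0.705, -0.0]
wrist_force: [0.6, 0.6, -0.5]
finger_gap: 0.0243
grip_force: 29.5
```

Call:
{"fn": "carry_out", "kwargs": {
  "increments": [
    [[0,0,0.06,0,0,0],[0,0,0.12,0,0,0],[0,0,0.14,0,0,0],[0,0,0.14,0,0,0],[0,0,0.14,0,0,0]]
  ]
}}

```text
clock: 29.4
tcp_pos: [0.4402, -0.4064, 0.0472]
orientation: [0.001, 0.707, 0.707, -0.0]
wrist_force: [0.6, 0.5, 0.9]
finger_gap: 0.0243
grip_force: 29.6
```

```bash
python3 -c "
from h import *
d=wcam();tray(d,.4405,-.406,.048,thr=85)
inc((.4406,-.406,.0275))"
```

```text
tray rect ((440.74151611328125, -391.4255065917969), (81.243896484375, 63.98893737792969), 0.5761037468910217) circ ((440.8637390136719, -400.1231384277344), 43.172176361083984)
t 29.45 tcp [ 0.4404 -0.4065  0.0475] q [-0.88  0.49 -0.21  0.87  0.    0.69] gap 0.024 F [ 0.  -0.3 -0.5]
(0.4406, -0.406, 0.0275) [0.0011, 0.0004, 0.04, 0.0002, 0.0003, 0.0]
```

Call:
{"fn": "carry_out", "kwargs": {
  "increments": [
    [[0,0,0.02,0,0,0],[0,0,0.036,0,0,0],[0,0,0.04,0,0,0],[0,0,0.04,0,0,0]]
  ]
}}

```text
clock: 29.95
tcp_pos: [0.4398, -0.4058, 0.0272]
orientation: [0.0, 0.707, 0.707, -0.0]
wrist_force: [-1.6, 2.2, 9.3]
finger_gap: 0.0242
grip_force: 30.7
```

Call:
{"fn": "carry_out", "kwargs": {
  "increments": [
    [[0,0,0,0,0,0],[0,0,0,0,0,0],[0,0,0,0,0,0],[0,0,0,0,0,0]]
  ],
  "jaw": 0
}}

```text
clock: 30.45
tcp_pos: [0.4396, -0.4058, 0.0261]
orientation: [-0.0, 0.707, 0.707, -0.0]
wrist_force: [-0.8, 0.6, 0.0]
finger_gap: 0.0854
grip_force: 0.0
```

Call:
{"fn": "carry_out", "kwargs": {
  "increments": [
    [[0,0,-0.05,0,0,0],[0,0,-0.14,0,0,0],[0,0,-0.25,0,0,0],[0,0,-0.34,0,0,0],[0,0,-0.34,0,0,0]]
  ]
}}

```text
clock: 31.08
tcp_pos: [0.4413, -0.4078, 0.2009]
orientation: [0.004, 0.707, 0.707, -0.0]
wrist_force: [1.2, 0.5, -0.7]
finger_gap: 0.0853
grip_force: 0.0
```

```bash
python3 -c "
from h import *
d=wcam();P=cloud(d);tray(d,.4405,-.406,.05,thr=85);cv2.imwrite('pics/w7.png',d['frame'])
q=P[(np.hypot(P[...,0]-.4405,P[...,1]+.406)<.035)]
for a,b in ((.02,.04),(.048,.059)):
  g=q[(q[:,2]>a)&(q[:,2]<b)];print(len(g),g.mean(0).round(4),g.min(0).round(4),g.max(0).round(4))
inc((.4335,-.266,.2))"
```

```text
tray rect ((441.44244384765625, -405.5253601074219), (83.5311050415039, 81.26497650146484), 21.465824127197266) circ ((441.9314270019531, -401.3416442871094), 45.41575622558594)
121 [ 0.4408 -0.3957  0.0329] [ 0.4288 -0.408   0.0203] [ 0.4524 -0.392   0.04  ]
414 [ 0.4405 -0.4038  0.054 ] [ 0.4303 -0.4145  0.0485] [ 0.451  -0.3937  0.0561]
t 31.12 tcp [ 0.4405 -0.4068  0.1983] q [-0.88  0.38  0.01  1.2  -0.    0.69] gap 0.0857 F [ 0.5 -1.  -0.8]
(0.4335, -0.266, 0.2) [0.2816, -0.014, -0.0045, 0.0004, 0.0005, -0.0]
```

View pics/w7.png

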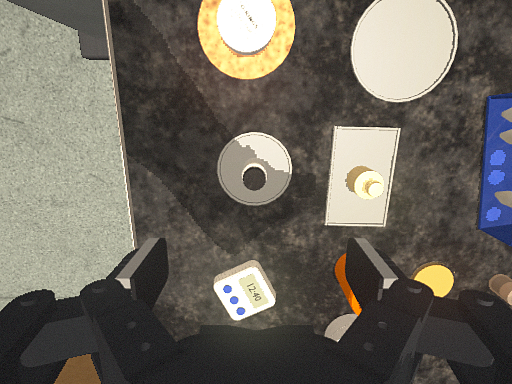

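The vial is upright and centred in the small tray (254,176). The tin on the mat (247,20) is last.

Call:
{"fn": "carry_out", "kwargs": {
  "increments": [
    [[0.1,-0.005,0,0,0,0],[0.2,-0.01,0,0,0,0],[0.281,-0.013,0.05,0,0,0],[0.281,-0.013,0.15,0,0,0],[0.281,-0.013,0.27,0,0,0]]
  ]
}}

```text
clock: 31.75
tcp_pos: [0.4332, -0.2645, 0.0596]
orientation: [0.001, 0.707, 0.708, -0.0]
wrist_force: [0.7, -0.5, -0.6]
finger_gap: 0.0855
grip_force: 0.0
```

Call:
{"fn": "carry_out", "kwargs": {
  "increments": [
    [[0,0,0,0,0,0],[0,0,0,0,0,0],[0,0,0,0,0,0]]
  ]
}}

```text
clock: 32.12
tcp_pos: [0.4346, -0.2667, 0.0635]
orientation: [0.002, 0.707, 0.707, 0.0]
wrist_force: [-0.4, -0.1, 0.3]
finger_gap: 0.0854
grip_force: 0.0
```

```bash
python3 -c "
from h import *
d=wcam();P=cloud(d)
q=P[(np.hypot(P[...,0]-.4335,P[...,1]+.266)<.04)];g=q[(q[:,2]>.027)&(q[:,2]<.036)];print('tin',len(g),g.mean(0).round(4),g.min(0).round(4),g.max(0).round(4))
inc((.4335,-.266,.028))"
```

```text
tin 6153 [ 0.434  -0.2641  0.0301] [ 0.4079 -0.2914  0.027 ] [ 0.4599 -0.2391  0.0323]
t 32.17 tcp [ 0.4346 -0.2667  0.0635] q [-0.71  0.32 -0.43  0.81 -0.    0.86] gap 0.0852 F [ 0.7 -0.1  0.3]
(0.4335, -0.266, 0.028) [0.0016, -0.0024, 0.0709, 0.0005, 0.0004, -0.0]
```

Call:
{"fn": "carry_out", "kwargs": {
  "increments": [
    [[0.002,-0.001,0.035,0,0,0],[0.002,-0.001,0.07,0,0,0],[0.002,-0.001,0.07,0,0,0]]
  ]
}}

```text
clock: 32.55
tcp_pos: [0.4326, -0.2644, 0.0267]
orientation: [-0.0, 0.707, 0.707, -0.0]
wrist_force: [-0.3, 0.3, 0.1]
finger_gap: 0.0854
grip_force: 0.0
```

Call:
{"fn": "carry_out", "kwargs": {
  "increments": [
    [[0,0,0,0,0,0],[0,0,0,0,0,0],[0,0,0,0,0,0],[0,0,0,0,0,0],[0,0,0,0,0,0]]
  ],
  "jaw": 1,
  "squeeze": 40
}}

```text
clock: 33.17
tcp_pos: [0.4336, -0.2651, 0.0277]
orientation: [0.001, 0.707, 0.707, 0.0]
wrist_force: [-1.2, 1.0, 6.6]
finger_gap: 0.0511
grip_force: 41.2
```

Call:
{"fn": "carry_out", "kwargs": {
  "increments": [
    [[0,0,-0.03,0,0,0],[0,0,-0.08,0,0,0],[0,0,-0.14,0,0,0],[0,0,-0.14,0,0,0],[0,0,-0.14,0,0,0]]
  ]
}}

```text
clock: 33.8
tcp_pos: [0.4326, -0.2642, 0.0964]
orientation: [0.0, 0.707, 0.707, -0.0]
wrist_force: [-0.2, -0.8, -0.3]
finger_gap: 0.0508
grip_force: 41.9
```

```bash
python3 -c "
from h import *
inc((.5868,-.2845,.1))"
```

```text
t 33.8 tcp [ 0.4326 -0.2642  0.0964] q [-0.71  0.29 -0.39  0.9  -0.    0.86] gap 0.0508 F [-0.2 -0.8 -0.3]
(0.5868, -0.2845, 0.1) [-0.0405, 0.3085, -0.0071, 0.0, 0.0, -0.0]
```

Call:
{"fn": "carry_out", "kwargs": {
  "increments": [
    [[-0.01,0.08,0,0,0,0],[-0.02,0.16,0,0,0,0],[-0.03,0.24,0,0,0,0],[-0.0405,0.308,0,0,0,0],[-0.0405,0.308,0.04,0,0,0]]
  ]
}}

```text
clock: 34.42
tcp_pos: [0.5897, -0.2853, 0.076]
orientation: [0.002, 0.707, 0.708, 0.0]
wrist_force: [-0.1, -0.0, -0.7]
finger_gap: 0.0509
grip_force: 42.0
```

Call:
{"fn": "carry_out", "kwargs": {
  "increments": [
    [[0,0,0.03,0,0,0],[0,0,0.06,0,0,0],[0,0,0.06,0,0,0],[0,0,0.06,0,0,0]]
  ]
}}

```text
clock: 34.92
tcp_pos: [0.5867, -0.2848, 0.0467]
orientation: [0.0, 0.707, 0.707, 0.0]
wrist_force: [0.5, 0.1, 0.4]
finger_gap: 0.0512
grip_force: 42.0
```

```bash
python3 -c "
from h import *
inc((.5868,-.2845,.0265))"
```

```text
t 34.92 tcp [ 0.5867 -0.2848  0.0467] q [-0.57  0.58 -0.05  0.93 -0.    1.  ] gap 0.0512 F [0.5 0.1 0.4]
(0.5868, -0.2845, 0.0265) [0.0006, 0.0003, 0.0404, 0.0001, 0.0001, -0.0]
```

Call:
{"fn": "carry_out", "kwargs": {
  "increments": [
    [[0.001,0,0.02,0,0,0],[0.001,0,0.036,0,0,0],[0.001,0,0.04,0,0,0],[0.001,0,0.04,0,0,0]]
  ]
}}

```text
clock: 35.42
tcp_pos: [0.5866, -0.284, 0.0262]
orientation: [-0.0, 0.707, 0.707, -0.0]
wrist_force: [0.2, 0.3, 0.2]
finger_gap: 0.051
grip_force: 42.0
```

Call:
{"fn": "carry_out", "kwargs": {
  "increments": [
    [[0,0,0,0,0,0],[0,0,0,0,0,0],[0,0,0,0,0,0],[0,0,0,0,0,0]]
  ],
  "jaw": 0
}}

```text
clock: 35.92
tcp_pos: [0.5867, -0.2841, 0.0264]
orientation: [0.0, 0.707, 0.707, -0.0]
wrist_force: [-0.4, -0.3, -0.4]
finger_gap: 0.0852
grip_force: 0.0
```

Call:
{"fn": "carry_out", "kwargs": {
  "increments": [
    [[0,0,-0.05,0,0,0],[0,0,-0.14,0,0,0],[0,0,-0.25,0,0,0],[0,0,-0.34,0,0,0],[0,0,-0.34,0,0,0]]
  ]
}}

```text
clock: 36.55
tcp_pos: [0.5889, -0.2855, 0.2015]
orientation: [0.004, 0.707, 0.707, 0.001]
wrist_force: [0.6, 1.0, -0.4]
finger_gap: 0.0853
grip_force: 0.0
```

```bash
python3 -c "
from h import *
d=wcam();P=cloud(d);tray(d,.5868,-.285,.058,thr=85);cv2.imwrite('pics/w8.png',d['frame'])
q=P[(np.hypot(P[...,0]-.5868,P[...,1]+.285)<.04)];g=q[(q[:,2]>.024)&(q[:,2]<.034)];print('tin',len(g),g.mean(0).round(4),g.min(0).round(4),g.max(0).round(4))
d=env.read_camera('top');cv2.imwrite('pics/top1.png',cv2.resize(d['frame'][100:280,100:360],None,fx=3,fy=3))
inc((.4335,-.266,.2))"
```

```text
tray rect ((588.3836669921875, -281.5442199707031), (108.3597640991211, 103.66001892089844), 47.20900344848633) circ ((587.6167602539062, -282.42498779296875), 55.79941940307617)
tin 2023 [ 0.5875 -0.2838  0.0281] [ 0.5619 -0.3102  0.0241] [ 0.6132 -0.2587  0.0306]
t 36.65 tcp [ 0.5869 -0.2842  0.1967] q [-0.57  0.48  0.17  1.25 -0.    1.  ] gap 0.0857 F [-0.9  0.7  0.2]
(0.4335, -0.266, 0.2) [0.0364, -0.3067, -0.0069, 0.0002, 0.0001, -0.0]
```

View pics/w8.png

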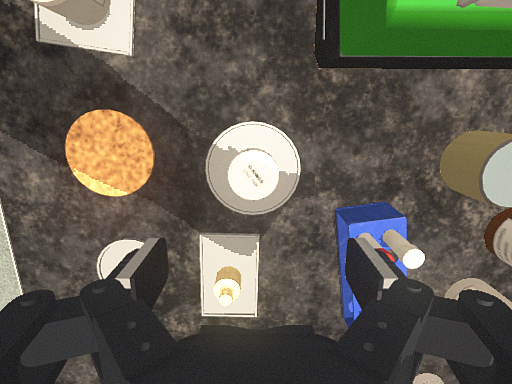

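The tin is centred in the large tray (253,175). I'll back off and do one overall check.

Call:
{"fn": "carry_out", "kwargs": {
  "increments": [
    [[-0.1,-0.1,-0.05,0,0,0],[-0.2,-0.2,-0.1,0,0,0],[-0.3,-0.3,-0.1,0,0,0],[-0.4,-0.4,-0.1,0,0,0],[-0.5,-0.4,-0.1,0,0,0]]
  ]
}}

```text
clock: 37.28
tcp_pos: [0.3913, -0.5141, 0.2446]
orientation: [-0.002, 0.707, 0.707, 0.0]
wrist_force: [1.9, -0.9, -0.4]
finger_gap: 0.0854
grip_force: 0.0
```

Call:
{"fn": "carry_out", "kwargs": {
  "increments": [
    [[-0.1,-0.05,0,0,0,0],[-0.2,-0.1,0,0,0,0],[-0.3,-0.1,0,0,0,0],[-0.3,-0.1,0,0,0,0],[-0.3,-0.1,0,0,0,0]]
  ]
}}

```text
clock: 37.9
tcp_pos: [0.3436, -0.6635, 0.2433]
orientation: [-0.002, 0.707, 0.707, 0.001]
wrist_force: [-0.5, -0.1, 0.0]
finger_gap: 0.0854
grip_force: 0.0
```

```bash
python3 -c "
from h import *
d=env.read_camera('top');cv2.imwrite('pics/top2.png',cv2.resize(d['frame'][100:280,100:360],None,fx=3,fy=3))
inc((.4335,-.266,.2))"
```

```text
t 37.95 tcp [ 0.344  -0.6631  0.2448] q [-1.2   0.7   0.65  1.52  0.    0.37] gap 0.0854 F [0.4 0.5 0.5]
(0.4335, -0.266, 0.2) [0.7938, 0.1796, 0.0915, -0.0001, -0.0004, 0.0001]
```

View pics/top2.png

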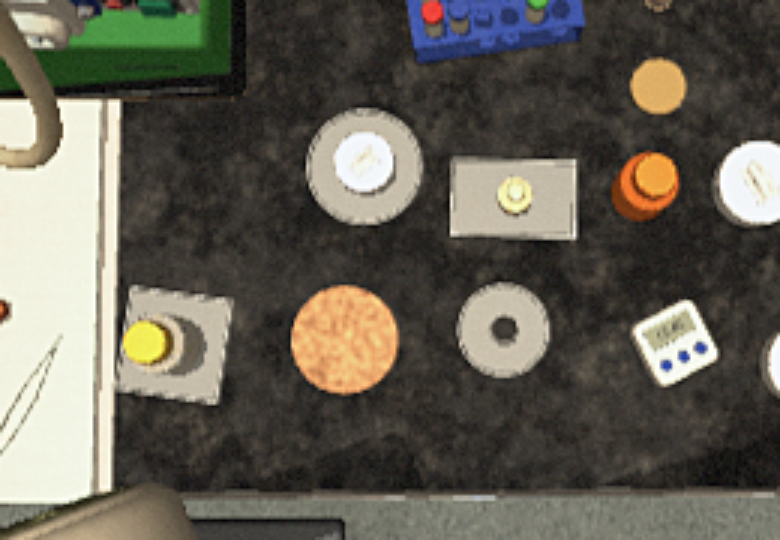

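The overview shows every item upright and centred on its own tray: bottle (165,345), tin (364,162), vial (504,329), weight (514,195). The mat is empty.

```bash
python3 -c "
from workcell import env
print(env.hand_in())"
```

```text
the job is handed in; nothing more can be done
None
```

The bottle, tin, vial and weight each stand upright in the middle of their own trays, the cork mat is empty, and the job was handed in at about 38 s of the 144 s allowed; the verdict was not shown.

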